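# Set and clamp the sliding fence of a specimen-jar staging board

## Task

Slide the blue fence along its slots towards the end stop until it has pushed the red spring plunger fully in and rests against the stop's barrel, feeling your way gently rather than ramming the stop. Then turn the black wing knob clockwise until it comes to a firm stop with the fence clamped tight, and let go. Leave the jars and the pipette cup where they stand.

Things in the scene. Friction and masses are not known exactly. Their poses are not given: they have to be found in the camera images.
- board: Dark steel board fixed to the bench, 150 (x) x 380 (y) x 12 mm, top at z = 12 mm. Origin on the bench; the board reaches from y = -200 to +180 mm. The fence slides along its y axis, +y towards the end stop. 8 mm studs through the fence's slots at (x,y) = (-25,0), with the wing knob, and (+25,-40), with a fixed dark 20 mm head that only guides, its top 28.5 mm above the bench.
- fence: Sliding fence, loose, 0.6 kg: aluminium plate 100 (x) x 190 (y) x 8 mm on the board, two 9.5 mm wide slots along y (1.5 mm play), a blue upright wall at its +y end, a blue upright tab at its -y end. Origin: middle of its underside; axes about the board's. Starts 16 to 62 mm short of home. While the knob is loose it slides with about 2.5 to 8 N of friction and stays where left.
- fence_wall (a point): Middle of the outer (+y) face of the fence's blue wall, 40 mm above the bench: the spot that meets the end stop. The wall is 100 wide (x), 10 thick (y), its top 65 mm above the bench. Axes as the fence's.
- fence_tab (a point): Middle of the outer (-y) face of the fence's blue tab, 45 mm above the bench: a good spot to push towards +y. The tab is 50 wide (x), 10 thick (y), its top 70 mm above the bench, so it can also be gripped. Axes as the fence's.
- knob: Wing knob on the stud at board (-25,0): steel collar of 28 mm diameter, 12 mm high, and on it a black wing bar 46 long (knob's own x axis), 11 thick, from 12 to 42 mm above the origin. Origin: on the axis under the collar, about 21 mm above the bench. Does not turn back by itself.
- knob_wing (a point): Middle of the wing bar, 27 mm above the knob's origin; axes as the knob's. Clockwise from above screws it down 1.2 mm per rad: loose (about 0.1 N m) for 0.6 to 1.0 rad until the collar touches the fence plate, then on, barely stiffer, to a firm stop 0.9 to 1.3 rad from the start, where it is tight and the torque rises steeply.
- stop_block: End stop: grey block 50 (x) x 35 (y) x 52 mm on the board. Origin: lower edge of its face towards the fence, middle, on the board's top; axes as the board's. A steel barrel of 20 mm diameter, its axis 28 mm above the board's top, sticks out of this face towards the fence (-y) by 21 to 55 mm: set differently each time, its reach not reported.
- stop_axis (a point): Where the barrel leaves the end stop's face. In the barrel's end a red spring plunger of 12 mm diameter stands out 5 mm (spring 0.3 N at first touch, 1.3 N when flush, less than the fence's friction). The fence is home when the plunger is flush and the fence's wall meets the rigid end of the barrel, felt as a steep rise of the pushing force. More than 20 N on the stop is ramming it.
- jar0: Bystander: loose clear specimen jar with a red cap, 48 mm diameter, 65 mm high, 80 g. Origin at the centre of its underside.
- jar1: Bystander: loose clear specimen jar with a red cap, 48 mm diameter, 65 mm high, 80 g. Origin at the centre of its underside.
- jar2: Bystander: loose clear specimen jar with a red cap, 48 mm diameter, 65 mm high, 80 g. Origin at the centre of its underside.
- pipette_cup: Bystander: loose black cup of 64 mm diameter, 85 mm high, with white pipettes reaching to about 130 mm. Origin at the centre of its underside.
Mind the look-alikes: they are no part of the job. Of the things that look like the fence, the smallest one is meant.

How it is judged:
By the outcome, as a careful person would: the job done as asked, in the order asked, and still so for the second after the job is handed in, with the robot touching nothing.
It also fails if it takes over 67 s, if anything falls off the work surface, if the arm or the gripper's body presses on something with over 40 N, if the wrist force passes 120 N, or if a joint passes its speed limit or range.

## Robot

A 6-joint arm with a two-finger parallel gripper is mounted at the origin on the work surface. World frame = base frame: x ahead of the robot, y to its left, z up, the work surface at z = 0. Lengths are in mm, angles in degrees, forces in N, time in s.
With the tool pointing down it reaches from about 350 to 975 mm from the base axis. Payload 7.1 kg.
Tool frame: the origin (TCP) lies midway between the tips of the shut fingers; the grasp point (between the pads) lies 19 mm behind it (bot.tcp_to_grasp is the distance from the TCP to the grasp point, in mm); z points along the fingers, y is the line along which they close (so a half turn about z gives the same grasp; the last joint's range is limited). The gripper opens to 88 mm and grips with 3 to 60 N. Pads are 20 mm wide; open, the fingers measure 115 mm over their backs; the gripper's body (75 mm by 178 mm) begins 61 mm behind the grasp point.
Start: joints at [64.286, 24.242, 93.386, -0, 62.372, -1.089], TCP at [260.398, 568.153, 222.675] pointing down, gripper open.
Joint ranges: [-172.04, 172.04], [-51.8, 120.97], [4.93, 147.93], [-75.15, 255.16], [6.16, 154.13], [-145.62, 145.62]. Speed limits (degrees/s): [136.94, 136.94, 172.46, 180, 180, 180].

## Interface

Orientations are given as [roll, pitch, yaw] about the fixed x, y, z axes, in that order (R = Rz(yaw) Ry(pitch) Rx(roll)).
In Python, from rig import bot, camera, get_calibration gives the robot as it stands.
- The arm moves only by the shell command python3 -m pendant 'ROWS' [FORCE]. ROWS is JSON, a list of rows, each an object of numbers: "claw": the opening in per cent of the stroke, from 0 (shut) to 100 (fully open); "tx", "ty", "tz": the shift along the tool's x, y, z in m; "yaw": the turn about the tool's z in units of 5 degrees (1.0 is 5 degrees). A call has exactly 5 rows; each row shifts and turns the commanded pose from where the row before left it, along the tool's axes as they then stand; what a row does not reach is not made up. A row lasts 1/12 s, in which the tool goes at most 41.7 mm and 7.16 degrees, less where a joint would pass 70% of its speed; a pose out of reach is approached as far as the arm can. A call is refused whole if a number of a shift passes 0.0417 or a number of a turn 1, either way. A call with a gripper value outside its range is refused whole. The fingers move at their own pace and stop on an object; FORCE is the grip in N (left out, the last holds). Time passes only in rows, so rows that do not move let the fingers close, or fill a call up. It gives the time, the measured TCP pose, the force, the opening and the grip force at its end, in the units of the state.
- bot.observe(): the state, without advancing time (a new reading comes with each control period).
- camera(name): name is "side" or "top"; returns (picture, depth): 420x560x3 uint8, red, green, blue; 420x560 float32, mm along the optical axis (not along the pixel's ray), 0 where there is no reading.
- get_calibration(name): a dict with "fx", "fy", "cx", "cy" (pixels), "R" (3x3) and "t" (3): a world point X has camera coordinates R X + t. Camera axes: x right, y down, z forward; pixel columns grow to the right and rows downward; lengths in mm; the calibration is good to about 2 mm. A picture is of the moment at which its call begins. get_calibration takes no time and is no camera call.
- bot.hand_in(): hands the job in; it is judged then, once.
The state is a dict: "time": time; "joints": joint angles; "qvel": joint speeds; "joint_torque": joint torques, N m; "tool_pos": TCP position; "eef_rot": TCP orientation; "wrist_force": force on the tool from outside, world axes, zero at the start; "ft_torque": the same for the moment, N m; "opening": finger opening in mm; "finger_force": force on a finger pad.
Only numpy, scipy, OpenCV 4.12 (cv2) and the standard library are available. Lean on these libraries where they do the work, as an engineer would, in place of code of your own. Each camera call takes 0.05 s, during which the arm holds its last target. There are 200 camera calls.

## Working session

There is one attempt and no reset: what is moved stays moved. The work goes in short steps, Python scripts to look and compute and a shell command to move; the robot and the scene stay as the last step left them, time stands still between calls to the robot, and variables do not carry over. Pictures are saved under pics/ and viewed, at most 10 in all, crops included, and the job is handed in when it is done.

```bash
mkdir -p pics; ls
python3 - <<'E'
from rig import bot,camera,get_calibration
import cv2,numpy as np
for n in("side","top"):
    p,d=camera(n); cv2.imwrite(f"pics/{n}0.png",p[...,::-1]); np.savez(f"{n}0.npz",p=p,d=d)
    c=get_calibration(n); print(n,c)
print(bot.observe())
E
```

```text
pics
side {'fx': 456.5143975946801, 'fy': 456.5143975946801, 'cx': 268.70427361656374, 'cy': 215.06841724421267, 'R': array([[ 0.98188384, -0.18946729,  0.00250354],
       [-0.09806457, -0.51942054, -0.84887316],
       [ 0.16213409,  0.83324933, -0.52859067]]), 't': array([-496.99204065,   90.84619559, 1152.41463693])}
top {'fx': 443.16007354743107, 'fy': 443.16007354743107, 'cx': 287.21161577353575, 'cy': 209.9053749183226, 'R': array([[-0.0023125 , -0.99967155,  0.02552356],
       [-0.98869709, -0.00154061, -0.14991894],
       [ 0.14990902, -0.02558175, -0.98836879]]), 't': array([-62.53727911, 482.63788472, 950.89609624])}
{'time': 0.1, 'joints': array([ 6.42861495e+01,  2.42813127e+01,  9.34257601e+01, -1.84716181e-03,
        6.23742819e+01, -1.08729940e+00]), 'qvel': array([-0.08091537, -0.15861173, -0.19346202,  0.00660202,  0.02372577,
        0.0340832 ]), 'joint_torque': array([ 1.92078842e-04, -5.45613170e+01, -2.74324805e+01,  6.44267793e-02,
        1.86969806e-02, -8.06108255e-05]), 'tool_pos': array([260.19153339, 567.71053545, 221.97458519]), 'eef_rot': array([-1.79918629e+02,  9.12934810e-05,  1.55374307e+02]), 'wrist_force': array([-0.15963332, -1.34246169, -0.02080617]), 'ft_torque': array([0.02495471, 0.04964801, 0.01328771]), 'finger_force': 0.0, 'opening': 87.76186997375262}
```

View pics/top0.png

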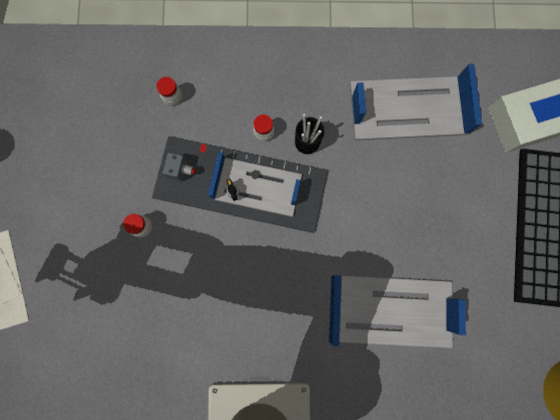

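View pics/side0.png

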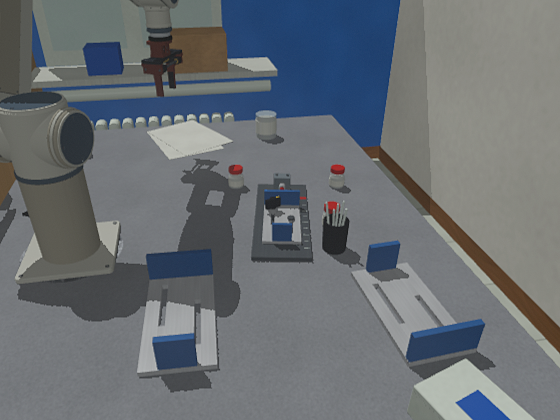

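The top view shows three fence-like things: a small one on the dark board at (258,187), and larger ones at (415,107) and (395,312). I choose the smallest, on the board with the stop at (178,167) and the knob at (232,189). The jar caps are at (167,87), (263,125) and (134,224), and the cup is at (309,134). A close crop will check this choice.

```bash
cat > h.py <<'E'
import numpy as np,cv2
from rig import bot,camera,get_calibration
def ray(n,uv,z):
    c=get_calibration(n);R,t=np.array(c["R"]),np.array(c["t"])
    o=-R.T@t; d=R.T@np.array([(uv[0]-c["cx"])/c["fx"],(uv[1]-c["cy"])/c["fy"],1.])
    return o+d*(z-o[2])/d[2]
def pix(n,X):
    c=get_calibration(n);x=c["R"]@np.array(X)+c["t"]
    return [c["fx"]*x[0]/x[2]+c["cx"],c["fy"]*x[1]/x[2]+c["cy"]]
def cloud(n,d):
    c=get_calibration(n);v,u=np.mgrid[:420,:560]
    P=np.stack([(u-c["cx"])/c["fx"]*d,(v-c["cy"])/c["fy"]*d,d],-1)
    return (P-c["t"])@c["R"]
E
python3 - <<'E'
from h import *
a=np.load("top0.npz");p,d=a["p"],a["d"]
b=np.load("side0.npz")["p"]
A=cv2.resize(p[130:235,145:340],None,fx=4.1,fy=4.1,interpolation=cv2.INTER_CUBIC)[:,:800]
cv2.imwrite("pics/ctop.png",A[...,::-1])
B=cv2.resize(b[160:270,230:360],None,fx=5,fy=5,interpolation=cv2.INTER_CUBIC)
cv2.imwrite("pics/cside.png",B[...,::-1])
W=cloud("top",d)
for uv in [(170,138),(328,165),(315,230),(153,200)]: print("board",uv,ray("top",uv,12).round(1))
hsv=cv2.cvtColor(p,cv2.COLOR_RGB2HSV)
m=cv2.inRange(hsv,(100,120,40),(125,255,255)); m[:140]=0;m[240:]=0;m[:,330:]=0
n,l,s,c=cv2.connectedComponentsWithStats(m)
for i in range(1,n):
    if s[i,4]>15:
        q=W[l==i]; print("blue",s[i],c[i].round(1),q.mean(0).round(1),q[:,2].max(), cv2.minAreaRect(q[q[:,2]>q[:,2].max()-12][:,:2].astype(np.float32)))
m=cv2.inRange(hsv,(0,150,80),(8,255,255))
n,l,s,c=cv2.connectedComponentsWithStats(m)
for i in range(1,n):
    if s[i,4]>15: print("red",s[i],c[i].round(1),np.median(W[l==i],0).round(1))
for uv in [(309,134),(233,189),(173,165)]: print(uv,W[uv[1],uv[0]].round(1))
E
```

```text
board (170, 138) [655.4 209.3  12. ]
board (328, 165) [ 592.3 -158.6   12. ]
board (315, 230) [ 440.3 -126.5   12. ]
board (153, 200) [508.8 242.3  12. ]
blue [208 152  17  47 320] [215.9 175.1] [555.3  93.3  65.3] 1013.7887566969337 ((334.4901428222656, -37.447593688964844), (0.0, 0.0), 0.0)
blue [292 180   9  25 109] [295.6 191.6] [518.4 -80.4  67.1] 74.20557997396809 ((520.5679321289062, -80.765869140625), (9.190223693847656, 47.8720817565918), 77.44818878173828)
red [157  77  19  20 277] [165.7  85.9] [759.5 210.6  65.3]
red [254 115  19  19 286] [262.8 123.7] [672.5  -8.4  65.4]
red [200 144   6   8  38] [202.7 147.7] [631.4 132.3  13. ]
red [123 214  21  20 306] [133.2 223.3] [449.3 267.1  65.6]
(309, 134) [ 669.5 -115.6    4.5]
(233, 189) [524.3  55.9  64.7]
(173, 165) [577.4 187.6  64.3]
```

View pics/ctop.png

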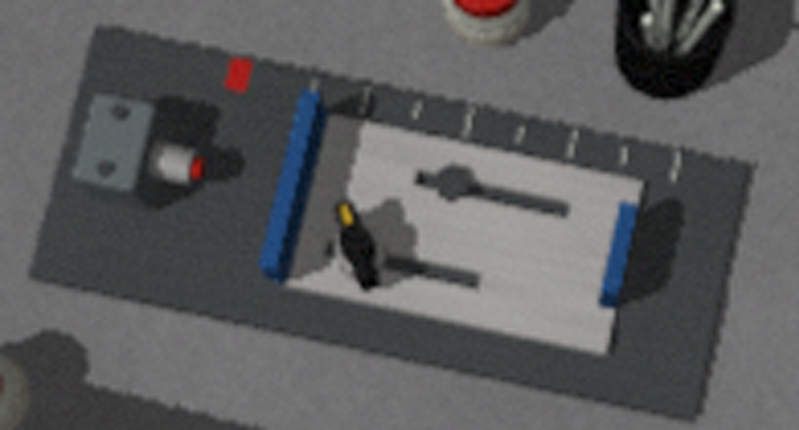

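View pics/cside.png

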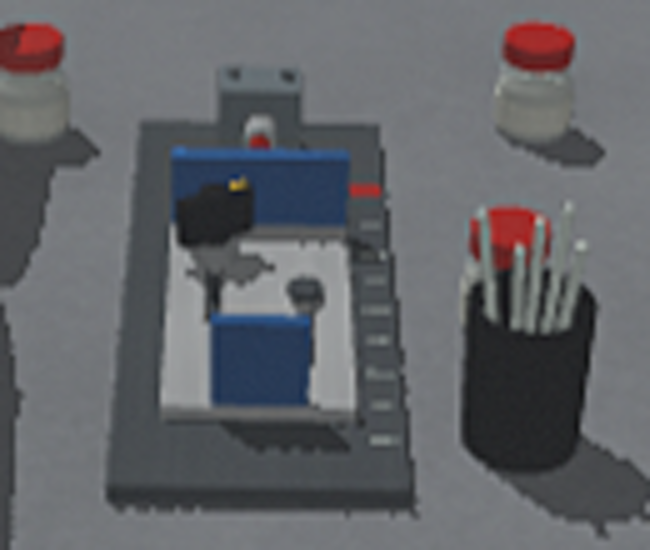

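The crop confirms the small fence. It shows the wall at about (292,185), the tab at (618,255), the wing at (357,245) with a yellow mark at its upper end, and the red plunger tip at (197,167). Next I refine these numbers.

Run:
```python
from h import *
a=np.load("top0.npz");p,d=a["p"],a["d"]
O=np.array([551,51.5]);th=np.radians(-10.1);X=np.array([np.cos(th),np.sin(th)]);Y=np.array([-X[1],X[0]])
f=lambda uv,z:(lambda P:(P[:2].round(1),round(float((P[:2]-O)@X),1),round(float((P[:2]-O)@Y),1)))(ray("top",uv,z))
g=lambda x,y:(145+x/4.1,130+y/4.1)
for nm,uv,z in [("wall top -y corner hi",(323,92),65),("hi +y",(304,90),65),("wall lo +y",(262,276),65),("wall lo -y",(283,278),65),
 ("tab hi L",(620,203),70),("tab hi R",(637,205),70),("tab lo L",(600,304),70),("tab lo R",(615,306),70),
 ("wing yellow",(343,205),63),("wing lo",(372,287),63),("plunger",(200,168),40),("barrel end",(190,165),40),("stud2 head",(456,183),28.5),("blk",(148,103),64),("blk2",(133,190),64),("cup bot",(665,97),0)]:
  print(nm,*f(g(*uv),z))
for n,P in (("cup",(309,128)),):print(n,f(P,85))
```

```text
wall top -y corner hi [606.1  77.4] 49.7 35.1
hi +y [607.2  87.6] 49.0 45.4
wall lo +y [505.7 107.6] -54.4 47.3
wall lo -y [504.7  96.5] -53.5 36.2
tab hi L [544.6 -81.7] 17.1 -132.2
tab hi R [543.6 -90.7] 17.6 -141.3
tab lo L [490.2 -70.8] -38.4 -131.1
tab lo R [489.2 -78.7] -38.0 -139.1
wing yellow [544.6  65.8] -8.8 13.0
wing lo [500.3  49.7] -49.6 -10.6
plunger [570.1 146.6] 2.1 97.0
barrel end [571.8 152.1] 2.8 102.7
stud2 head [564.9   7.3] 21.4 -41.1
blk [599.9 170.8] 27.2 126.0
blk2 [552.2 177.1] -20.9 123.9
cup bot [ 622.7 -111.2] 99.2 -147.6
cup (array([ 656.4, -109.5]), 132.0, -140.0)
```

```bash
python3 -m pendant '[{"claw":0,"yaw":-1},{"claw":0,"yaw":-1},{"claw":0,"yaw":-0.52},{"claw":0,"tx":-0.0195,"ty":-0.0309},{"claw":0,"tx":-0.0195,"ty":-0.0309}]'
python3 -m pendant '[{"claw":0,"tx":-0.0195,"ty":-0.0309},{"claw":0,"tx":-0.0195,"ty":-0.0309},{"claw":0,"tx":-0.0195,"ty":-0.0309},{"claw":0,"tx":-0.0195,"ty":-0.0309},{"claw":0,"tx":-0.0195,"ty":-0.0309}]'
python3 -m pendant '[{"claw":0,"tx":-0.0195,"ty":-0.0309},{"claw":0,"tx":-0.0195,"ty":-0.0309},{"claw":0,"tx":-0.0195,"ty":-0.0309},{"claw":0,"tx":-0.0195,"ty":-0.0309},{"claw":0,"tx":-0.0195,"ty":-0.0309}]'
python3 -m pendant '[{"claw":0,"tx":-0.0195,"ty":-0.0309},{"claw":0,"tx":-0.0195,"ty":-0.0309},{"claw":0,"tx":-0.0195,"ty":-0.0309},{"claw":0,"tx":-0.0195,"ty":-0.0309},{"claw":0,"tx":-0.0195,"ty":-0.0309}]'
python3 -m pendant '[{"claw":0,"tx":-0.0195,"ty":-0.0309},{"claw":0,"tx":-0.0195,"ty":-0.0309},{"claw":0,"tx":-0.0195,"ty":-0.0309},{"claw":0},{"claw":0}]'
```

```text
$[0]: bad value
$[0]: bad value
$[0]: bad value
$[0]: bad value
$[0]: bad value
```

```bash
python3 -m pendant '[{"claw":0,"tx":0,"ty":0,"tz":0,"yaw":-1},{"claw":0,"tx":0,"ty":0,"tz":0,"yaw":-1},{"claw":0,"tx":0,"ty":0,"tz":0,"yaw":-0.52},{"claw":0,"tx":-0.0195,"ty":-0.0309,"tz":0,"yaw":0},{"claw":0,"tx":-0.0195,"ty":-0.0309,"tz":0,"yaw":0}]'
```

```text
time: 0.52
tool_pos: [285.3, 499.6, 222.0]
eef_rot: [-180.0, -0.0, 168.1]
wrist_force: [1.1, -0.2, 0.7]
opening: 57.8
finger_force: 0.0
```

```bash
python3 -m pendant '[{"claw":0,"tx":-0.0195,"ty":-0.0309,"tz":0,"yaw":0},{"claw":0,"tx":-0.0195,"ty":-0.0309,"tz":0,"yaw":0},{"claw":0,"tx":-0.0195,"ty":-0.0309,"tz":0,"yaw":0},{"claw":0,"tx":-0.0195,"ty":-0.0309,"tz":0,"yaw":0},{"claw":0,"tx":-0.0195,"ty":-0.0309,"tz":0,"yaw":0}]'
python3 -m pendant '[{"claw":0,"tx":-0.0195,"ty":-0.0309,"tz":0,"yaw":0},{"claw":0,"tx":-0.0195,"ty":-0.0309,"tz":0,"yaw":0},{"claw":0,"tx":-0.0195,"ty":-0.0309,"tz":0,"yaw":0},{"claw":0,"tx":-0.0195,"ty":-0.0309,"tz":0,"yaw":0},{"claw":0,"tx":-0.0195,"ty":-0.0309,"tz":0,"yaw":0}]'
python3 -m pendant '[{"claw":0,"tx":-0.0195,"ty":-0.0309,"tz":0,"yaw":0},{"claw":0,"tx":-0.0195,"ty":-0.0309,"tz":0,"yaw":0},{"claw":0,"tx":-0.0195,"ty":-0.0309,"tz":0,"yaw":0},{"claw":0,"tx":-0.0195,"ty":-0.0309,"tz":0,"yaw":0},{"claw":0,"tx":-0.0195,"ty":-0.0309,"tz":0,"yaw":0}]'
python3 -m pendant '[{"claw":0,"tx":-0.0195,"ty":-0.0309,"tz":0,"yaw":0},{"claw":0,"tx":-0.0195,"ty":-0.0309,"tz":0,"yaw":0},{"claw":0,"tx":-0.0195,"ty":-0.0309,"tz":0,"yaw":0},{"claw":0,"tx":0,"ty":0,"tz":0,"yaw":0},{"claw":0,"tx":0,"ty":0,"tz":0,"yaw":0}]'
```

```text
time: 0.93
tool_pos: [348.9, 326.4, 222.5]
eef_rot: [-180.0, -0.0, 168.0]
wrist_force: [0.3, -0.9, -0.1]
opening: 24.5
finger_force: 0.0
time: 1.35
tool_pos: [412.0, 155.0, 222.6]
eef_rot: [-180.0, -0.0, 168.0]
wrist_force: [0.6, 0.7, 0.4]
opening: 0.2
finger_force: 0.0
time: 1.77
tool_pos: [475.3, -16.6, 222.6]
eef_rot: [180.0, -0.0, 168.0]
wrist_force: [0.9, 0.5, -0.1]
opening: 0.0
finger_force: 0.0
time: 2.18
tool_pos: [513.1, -119.1, 222.2]
eef_rot: [180.0, -0.0, 167.8]
wrist_force: [0.4, 0.3, -0.5]
opening: 0.6
finger_force: 0.0
```

```bash
python3 -m pendant '[{"claw":0,"tx":0,"ty":0,"tz":0.036,"yaw":0},{"claw":0,"tx":0,"ty":0,"tz":0.036,"yaw":0},{"claw":0,"tx":0,"ty":0,"tz":0.036,"yaw":0},{"claw":0,"tx":0,"ty":0,"tz":0.036,"yaw":0},{"claw":0,"tx":0,"ty":0,"tz":0.036,"yaw":0}]'
python3 -m pendant '[{"claw":0,"tx":0,"ty":0,"tz":0.004,"yaw":0},{"claw":0,"tx":0,"ty":0,"tz":0,"yaw":0},{"claw":0,"tx":0,"ty":0,"tz":0,"yaw":0},{"claw":0,"tx":0,"ty":0,"tz":0,"yaw":0},{"claw":0,"tx":0,"ty":0,"tz":0,"yaw":0}]'
python3 - <<'E'
from h import *
b,_=camera("side");a,_=camera("top")
B=cv2.resize(b[150:280,220:370],None,fx=3,fy=3,interpolation=cv2.INTER_CUBIC)
A=cv2.resize(a[110:240,150:350],None,fx=3,fy=3,interpolation=cv2.INTER_CUBIC)[:390]
# stack vertically would exceed; resize
C=np.zeros((390,800,3),np.uint8);C[:, :450]=B;A=cv2.resize(A,(350,228));C[:228,450:]=A
cv2.imwrite("pics/c1.png",C[...,::-1])
E
```

```text
time: 2.6
tool_pos: [512.4, -116.1, 41.4]
eef_rot: [180.0, -0.0, 168.0]
wrist_force: [0.3, 0.0, -0.0]
opening: 0.3
finger_force: 0.0
time: 3.02
tool_pos: [514.6, -117.7, 40.9]
eef_rot: [-180.0, 0.2, 168.0]
wrist_force: [-0.3, -0.6, -0.2]
opening: 0.2
finger_force: 0.0
```

View pics/c1.png

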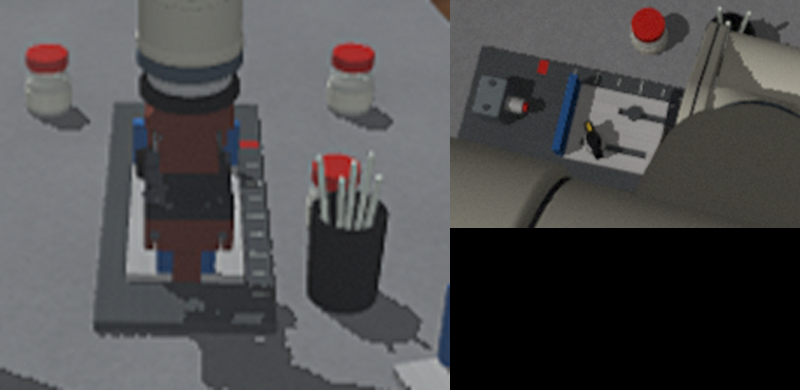

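The shut finger stands centred behind the tab, at (187,262) in the side part, and the arm is clear of the cup. Next I push and watch the force.

```bash
python3 -m pendant '[{"claw":0,"tx":0,"ty":0.003,"tz":0,"yaw":0},{"claw":0,"tx":0,"ty":0.003,"tz":0,"yaw":0},{"claw":0,"tx":0,"ty":0.003,"tz":0,"yaw":0},{"claw":0,"tx":0,"ty":0.002,"tz":0,"yaw":0},{"claw":0,"tx":0,"ty":0.001,"tz":0,"yaw":0}]'
python3 -m pendant '[{"claw":0,"tx":0,"ty":0.001,"tz":0,"yaw":0},{"claw":0,"tx":0,"ty":0.001,"tz":0,"yaw":0},{"claw":0,"tx":0,"ty":0.001,"tz":0,"yaw":0},{"claw":0,"tx":0,"ty":0.001,"tz":0,"yaw":0},{"claw":0,"tx":0,"ty":0.001,"tz":0,"yaw":0}]'
python3 -m pendant '[{"claw":0,"tx":0,"ty":0.001,"tz":0,"yaw":0},{"claw":0,"tx":0,"ty":0.001,"tz":0,"yaw":0},{"claw":0,"tx":0,"ty":0.001,"tz":0,"yaw":0},{"claw":0,"tx":0,"ty":0.001,"tz":0,"yaw":0},{"claw":0,"tx":0,"ty":0.001,"tz":0,"yaw":0}]'
python3 -m pendant '[{"claw":0,"tx":0,"ty":0.001,"tz":0,"yaw":0},{"claw":0,"tx":0,"ty":0.001,"tz":0,"yaw":0},{"claw":0,"tx":0,"ty":0.001,"tz":0,"yaw":0},{"claw":0,"tx":0,"ty":0.001,"tz":0,"yaw":0},{"claw":0,"tx":0,"ty":0.001,"tz":0,"yaw":0}]'
```

```text
time: 3.53
tool_pos: [515.6, -105.4, 38.7]
eef_rot: [180.0, -0.0, 168.0]
wrist_force: [0.6, -0.1, 0.9]
opening: 0.5
finger_force: 0.0
time: 3.95
tool_pos: [516.7, -100.9, 38.7]
eef_rot: [-180.0, -0.0, 168.0]
wrist_force: [-0.0, -1.0, -0.0]
opening: 0.6
finger_force: 0.0
time: 4.37
tool_pos: [517.7, -95.9, 38.7]
eef_rot: [-180.0, 0.0, 168.0]
wrist_force: [0.3, 1.0, -0.1]
opening: 0.3
finger_force: 0.0
time: 4.78
tool_pos: [518.6, -91.3, 38.7]
eef_rot: [-180.0, -0.0, 168.0]
wrist_force: [-0.8, -3.3, -0.2]
opening: 0.5
finger_force: 1.9
```

```bash
python3 -m pendant '[{"claw":0,"tx":0,"ty":0.0015,"tz":0,"yaw":0},{"claw":0,"tx":0,"ty":0.0015,"tz":0,"yaw":0},{"claw":0,"tx":0,"ty":0.0015,"tz":0,"yaw":0},{"claw":0,"tx":0,"ty":0.0015,"tz":0,"yaw":0},{"claw":0,"tx":0,"ty":0.0015,"tz":0,"yaw":0}]'
python3 -m pendant '[{"claw":0,"tx":0,"ty":0.0015,"tz":0,"yaw":0},{"claw":0,"tx":0,"ty":0.0015,"tz":0,"yaw":0},{"claw":0,"tx":0,"ty":0.0015,"tz":0,"yaw":0},{"claw":0,"tx":0,"ty":0.0015,"tz":0,"yaw":0},{"claw":0,"tx":0,"ty":0.0015,"tz":0,"yaw":0}]'
python3 -m pendant '[{"claw":0,"tx":0,"ty":0.0015,"tz":0,"yaw":0},{"claw":0,"tx":0,"ty":0.0015,"tz":0,"yaw":0},{"claw":0,"tx":0,"ty":0.0015,"tz":0,"yaw":0},{"claw":0,"tx":0,"ty":0.0015,"tz":0,"yaw":0},{"claw":0,"tx":0,"ty":0.0015,"tz":0,"yaw":0}]'
python3 -m pendant '[{"claw":0,"tx":0,"ty":0.0015,"tz":0,"yaw":0},{"claw":0,"tx":0,"ty":0.0015,"tz":0,"yaw":0},{"claw":0,"tx":0,"ty":0.0015,"tz":0,"yaw":0},{"claw":0,"tx":0,"ty":0.0015,"tz":0,"yaw":0},{"claw":0,"tx":0,"ty":0.0015,"tz":0,"yaw":0}]'
python3 - <<'E'
from h import *
a,_=camera("top")
cv2.imwrite("pics/c2.png",cv2.resize(a[110:240,130:330],None,fx=4,fy=4,interpolation=cv2.INTER_CUBIC)[...,::-1])
E
```

```text
time: 5.2
tool_pos: [520.3, -83.6, 38.7]
eef_rot: [-180.0, -0.0, 168.0]
wrist_force: [-1.3, -4.0, -0.2]
opening: 0.6
finger_force: 1.9
time: 5.62
tool_pos: [521.8, -76.3, 38.7]
eef_rot: [-180.0, -0.0, 168.0]
wrist_force: [-0.8, -4.5, 0.5]
opening: 0.2
finger_force: 1.9
time: 6.03
tool_pos: [523.4, -69.0, 38.7]
eef_rot: [-180.0, 0.0, 168.0]
wrist_force: [-0.9, -3.7, 0.1]
opening: 0.3
finger_force: 1.9
time: 6.45
tool_pos: [525.0, -61.6, 38.7]
eef_rot: [180.0, -0.0, 168.0]
wrist_force: [-0.7, -2.6, -0.6]
opening: 0.2
finger_force: 1.9
```

View pics/c2.png

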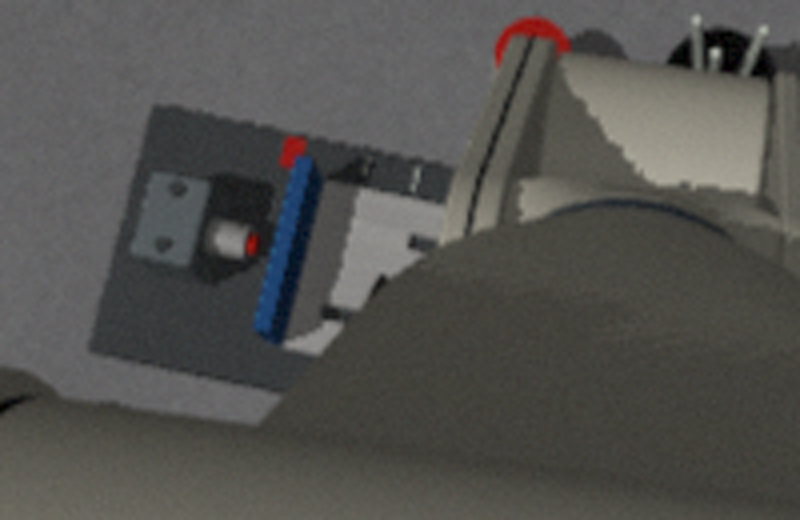

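The wall's near edge is at about (277,240) and the plunger tip at (258,244), so there is a small gap left. I work out its size.

Run:
```python
from h import *
for uv,z in [((130+247/4,110+243/4),40),((130+259/4,110+244/4),40),((130+276/4,110+244/4),65)]:
  P=ray("top",uv,z)[:2]-[549.3,52.2];print((P@[.208,.978]).round(1))
```

```text
101.2
94.5
79.7
```

```bash
python3 -m pendant '[{"claw":0,"tx":0,"ty":0.001,"tz":0,"yaw":0},{"claw":0,"tx":0,"ty":0.001,"tz":0,"yaw":0},{"claw":0,"tx":0,"ty":0.001,"tz":0,"yaw":0},{"claw":0,"tx":0,"ty":0.001,"tz":0,"yaw":0},{"claw":0,"tx":0,"ty":0.001,"tz":0,"yaw":0}]'
python3 -m pendant '[{"claw":0,"tx":0,"ty":0.001,"tz":0,"yaw":0},{"claw":0,"tx":0,"ty":0.001,"tz":0,"yaw":0},{"claw":0,"tx":0,"ty":0.001,"tz":0,"yaw":0},{"claw":0,"tx":0,"ty":0.001,"tz":0,"yaw":0},{"claw":0,"tx":0,"ty":0.001,"tz":0,"yaw":0}]'
python3 -m pendant '[{"claw":0,"tx":0,"ty":0.0006,"tz":0,"yaw":0},{"claw":0,"tx":0,"ty":0.0006,"tz":0,"yaw":0},{"claw":0,"tx":0,"ty":0.0006,"tz":0,"yaw":0},{"claw":0,"tx":0,"ty":0.0006,"tz":0,"yaw":0},{"claw":0,"tx":0,"ty":0.0006,"tz":0,"yaw":0}]'
```

```text
time: 6.92
tool_pos: [526.0, -56.8, 38.7]
eef_rot: [-180.0, -0.0, 168.0]
wrist_force: [-0.8, -3.0, -0.5]
opening: 0.4
finger_force: 1.8
time: 7.33
tool_pos: [527.1, -51.9, 38.7]
eef_rot: [180.0, 0.0, 168.0]
wrist_force: [-0.5, -3.6, -0.7]
opening: 0.1
finger_force: 1.8
time: 7.75
tool_pos: [527.7, -49.0, 38.7]
eef_rot: [180.0, 0.0, 168.0]
wrist_force: [-1.1, -3.0, 0.5]
opening: 0.4
finger_force: 1.8
```

```bash
python3 -m pendant '[{"claw":0,"tx":0,"ty":0.0004,"tz":0,"yaw":0},{"claw":0,"tx":0,"ty":0.0004,"tz":0,"yaw":0},{"claw":0,"tx":0,"ty":0.0004,"tz":0,"yaw":0},{"claw":0,"tx":0,"ty":0.0004,"tz":0,"yaw":0},{"claw":0,"tx":0,"ty":0.0004,"tz":0,"yaw":0}]'
```

```text
time: 8.17
tool_pos: [528.1, -47.1, 38.7]
eef_rot: [-180.0, -0.0, 168.0]
wrist_force: [-1.2, -4.0, -0.7]
opening: 0.3
finger_force: 2.1
```

```bash
python3 -m pendant '[{"claw":0,"tx":0,"ty":0.0004,"tz":0,"yaw":0},{"claw":0,"tx":0,"ty":0.0004,"tz":0,"yaw":0},{"claw":0,"tx":0,"ty":0.0004,"tz":0,"yaw":0},{"claw":0,"tx":0,"ty":0.0004,"tz":0,"yaw":0},{"claw":0,"tx":0,"ty":0.0004,"tz":0,"yaw":0}]'
```

```text
time: 8.58
tool_pos: [528.5, -45.2, 38.7]
eef_rot: [-180.0, -0.0, 168.0]
wrist_force: [-0.9, -3.8, -1.4]
opening: 0.6
finger_force: 2.3
```

```bash
python3 -m pendant '[{"claw":0,"tx":0,"ty":0.0003,"tz":0,"yaw":0},{"claw":0,"tx":0,"ty":0.0003,"tz":0,"yaw":0},{"claw":0,"tx":0,"ty":0.0003,"tz":0,"yaw":0},{"claw":0,"tx":0,"ty":0.0003,"tz":0,"yaw":0},{"claw":0,"tx":0,"ty":0.0003,"tz":0,"yaw":0}]'
```

```text
time: 9.0
tool_pos: [528.8, -43.7, 38.7]
eef_rot: [-180.0, -0.0, 168.0]
wrist_force: [-1.0, -4.9, -0.3]
opening: 0.4
finger_force: 2.4
```

```bash
python3 -m pendant '[{"claw":0,"tx":0,"ty":0.0002,"tz":0,"yaw":0},{"claw":0,"tx":0,"ty":0.0002,"tz":0,"yaw":0},{"claw":0,"tx":0,"ty":0.0002,"tz":0,"yaw":0},{"claw":0,"tx":0,"ty":0.0002,"tz":0,"yaw":0},{"claw":0,"tx":0,"ty":0.0002,"tz":0,"yaw":0}]'
```

```text
time: 9.42
tool_pos: [528.9, -43.1, 38.7]
eef_rot: [-180.0, -0.0, 168.0]
wrist_force: [-2.7, -9.2, -0.1]
opening: 0.2
finger_force: 4.6
```

```bash
python3 -m pendant '[{"claw":0,"tx":0,"ty":0.0001,"tz":0,"yaw":0},{"claw":0,"tx":0,"ty":0.0001,"tz":0,"yaw":0},{"claw":0,"tx":0,"ty":0.0001,"tz":0,"yaw":0},{"claw":0,"tx":0,"ty":0.0001,"tz":0,"yaw":0},{"claw":0,"tx":0,"ty":0.0001,"tz":0,"yaw":0}]'
```

```text
time: 9.83
tool_pos: [528.9, -43.1, 38.7]
eef_rot: [-179.9, -0.0, 168.0]
wrist_force: [-2.2, -11.8, 0.1]
opening: 0.6
finger_force: 5.8
```

```bash
python3 -m pendant '[{"claw":0,"tx":0,"ty":0.0001,"tz":0,"yaw":0},{"claw":0,"tx":0,"ty":0.0001,"tz":0,"yaw":0},{"claw":0,"tx":0,"ty":0.0001,"tz":0,"yaw":0},{"claw":0,"tx":0,"ty":0.0001,"tz":0,"yaw":0},{"claw":0,"tx":0,"ty":0.0001,"tz":0,"yaw":0}]'
```

```text
time: 10.25
tool_pos: [528.9, -43.0, 38.7]
eef_rot: [-179.9, -0.0, 168.0]
wrist_force: [-3.9, -15.5, 0.2]
opening: 0.3
finger_force: 7.4
```

The fence is home: the spring ramp was followed by a steep rise to about 15 N, of which about 4 N is friction. Next I back off, lift and go over the knob.

```bash
python3 -m pendant '[{"claw":0,"tx":0,"ty":-0.002,"tz":0,"yaw":0},{"claw":0,"tx":0,"ty":-0.005,"tz":0,"yaw":0},{"claw":0,"tx":0,"ty":-0.006,"tz":0,"yaw":0},{"claw":0,"tx":0,"ty":0,"tz":-0.02,"yaw":0},{"claw":0,"tx":0,"ty":0,"tz":-0.03,"yaw":0}]'
python3 -m pendant '[{"claw":0,"tx":0,"ty":0,"tz":-0.03,"yaw":0},{"claw":50,"tx":0.0053,"ty":0.0219,"tz":0,"yaw":0},{"claw":50,"tx":0.0053,"ty":0.0219,"tz":0,"yaw":0},{"claw":50,"tx":0.0053,"ty":0.0219,"tz":0,"yaw":0},{"claw":50,"tx":0.0053,"ty":0.0219,"tz":0,"yaw":0}]'
python3 -m pendant '[{"claw":50,"tx":0.0053,"ty":0.0219,"tz":0,"yaw":0},{"claw":50,"tx":0,"ty":0,"tz":0,"yaw":-1},{"claw":50,"tx":0,"ty":0,"tz":0,"yaw":-1},{"claw":50,"tx":0,"ty":0,"tz":0,"yaw":-1},{"claw":50,"tx":0,"ty":0,"tz":0,"yaw":-1}]'
python3 -m pendant '[{"claw":50,"tx":0,"ty":0,"tz":0,"yaw":-1},{"claw":50,"tx":0,"ty":0,"tz":0,"yaw":-1},{"claw":50,"tx":0,"ty":0,"tz":0,"yaw":-0.4},{"claw":50,"tx":0,"ty":0,"tz":0,"yaw":0},{"claw":50,"tx":0,"ty":0,"tz":0,"yaw":0}]'
python3 - <<'E'
from h import *
b,_=camera("side")
cv2.imwrite("pics/c3.png",cv2.resize(b[130:260,220:360],None,fx=4.5,fy=4.5,interpolation=cv2.INTER_CUBIC)[...,::-1])
E
```

```text
time: 10.67
tool_pos: [524.4, -54.4, 87.0]
eef_rot: [-180.0, -0.3, 167.9]
wrist_force: [-1.1, -0.1, 0.9]
opening: 0.2
finger_force: 0.0
time: 11.08
tool_pos: [524.1, 36.5, 119.1]
eef_rot: [180.0, 0.0, 167.9]
wrist_force: [0.3, -0.5, -0.7]
opening: 23.9
finger_force: 0.0
time: 11.5
tool_pos: [523.4, 58.5, 118.7]
eef_rot: [180.0, 0.0, -171.7]
wrist_force: [-0.1, -0.5, 1.2]
opening: 43.7
finger_force: 0.0
time: 11.92
tool_pos: [523.4, 58.2, 118.7]
eef_rot: [180.0, 0.0, -160.1]
wrist_force: [-0.1, 0.4, -1.1]
opening: 43.9
finger_force: 0.0
```

View pics/c3.png

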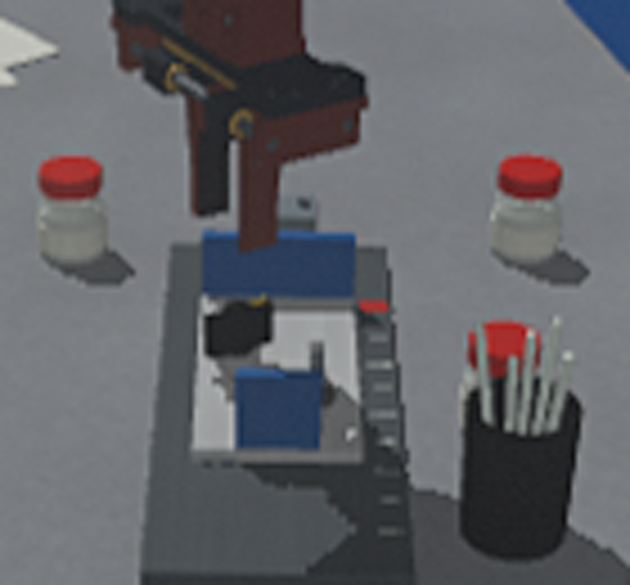

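The fence is against the stop, and the open fingers (at (210,190) and (258,230)) straddle the wing at (238,328) from above. I descend, close and check.

```bash
python3 -m pendant '[{"claw":50,"tx":0,"ty":0,"tz":0.02,"yaw":0},{"claw":50,"tx":0,"ty":0,"tz":0.02,"yaw":0},{"claw":50,"tx":0,"ty":0,"tz":0.02,"yaw":0},{"claw":50,"tx":0,"ty":0,"tz":0.01,"yaw":0},{"claw":50,"tx":0,"ty":0,"tz":0.01,"yaw":0}]'
python3 -m pendant '[{"claw":0,"tx":0,"ty":0,"tz":0,"yaw":0},{"claw":0,"tx":0,"ty":0,"tz":0,"yaw":0},{"claw":0,"tx":0,"ty":0,"tz":0,"yaw":0},{"claw":0,"tx":0,"ty":0,"tz":0,"yaw":0},{"claw":0,"tx":0,"ty":0,"tz":0,"yaw":0}]' 5
python3 -m pendant '[{"claw":0,"tx":0,"ty":0,"tz":0,"yaw":0},{"claw":0,"tx":0,"ty":0,"tz":0,"yaw":0},{"claw":0,"tx":0,"ty":0,"tz":0,"yaw":0},{"claw":0,"tx":0,"ty":0,"tz":0,"yaw":0},{"claw":0,"tx":0,"ty":0,"tz":0,"yaw":0}]' 5
python3 -c "
from h import *
print(bot.observe()['ft_torque'])
b,_=camera('side')
cv2.imwrite('pics/c4.png',cv2.resize(b[130:260,220:360],None,fx=4.5,fy=4.5,interpolation=cv2.INTER_CUBIC)[...,::-1])"
```

```text
time: 12.38
tool_pos: [523.1, 58.1, 37.8]
eef_rot: [180.0, -0.1, -160.1]
wrist_force: [0.4, -0.2, 0.8]
opening: 43.7
finger_force: 0.0
time: 12.8
tool_pos: [523.9, 58.3, 39.5]
eef_rot: [-180.0, 0.1, -160.0]
wrist_force: [-3.1, 8.2, 3.4]
opening: 14.0
finger_force: 4.2
time: 13.22
tool_pos: [523.4, 59.5, 39.5]
eef_rot: [179.9, 0.0, -160.1]
wrist_force: [-3.4, 8.9, 4.5]
opening: 11.0
finger_force: 5.0
[1.67598021e+00 4.68612215e-01 6.66166623e-04]
```

View pics/c4.png

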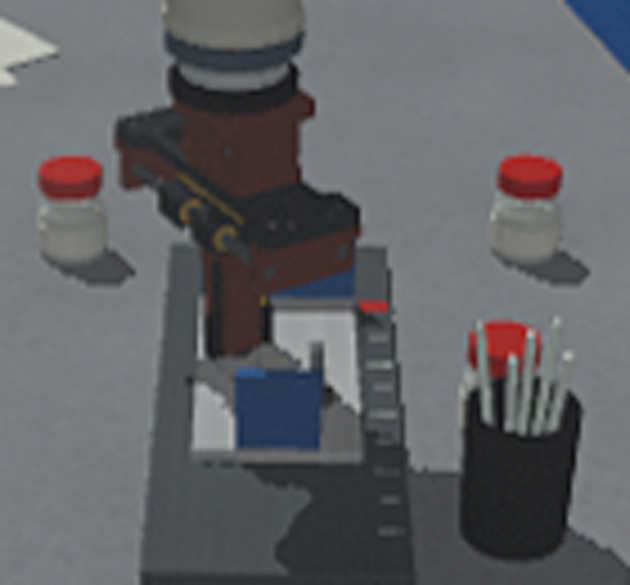

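```bash
python3 -m pendant '[{"claw":0,"tx":0,"ty":0.0013,"tz":0,"yaw":0},{"claw":0,"tx":0,"ty":0,"tz":-0.0006,"yaw":0},{"claw":0,"tx":0,"ty":0,"tz":0,"yaw":0},{"claw":0,"tx":0,"ty":0,"tz":0,"yaw":0},{"claw":0,"tx":0,"ty":0,"tz":0,"yaw":0}]' 30
python3 -c "
from h import *
print(bot.observe()['ft_torque'])"
```

```text
time: 13.68
tool_pos: [523.3, 59.6, 39.6]
eef_rot: [180.0, 0.0, -160.0]
wrist_force: [-0.4, 5.5, 2.3]
opening: 10.6
finger_force: 30.0
[ 0.89309333  0.04911664 -0.08672343]
```

```bash
python3 -m pendant '[{"claw":0,"tx":0,"ty":0.0007,"tz":0,"yaw":0},{"claw":0,"tx":0,"ty":0,"tz":0,"yaw":0.4},{"claw":0,"tx":0,"ty":0,"tz":0,"yaw":0.4},{"claw":0,"tx":0,"ty":0,"tz":0.0001,"yaw":0.4},{"claw":0,"tx":0,"ty":0,"tz":0,"yaw":0.4}]' 40
python3 -c "
from h import *
print(bot.observe()['ft_torque'])"
python3 -m pendant '[{"claw":0,"tx":0,"ty":0,"tz":0.0001,"yaw":0.5},{"claw":0,"tx":0,"ty":0,"tz":0,"yaw":0.5},{"claw":0,"tx":0,"ty":0,"tz":0.0001,"yaw":0.5},{"claw":0,"tx":0,"ty":0,"tz":0,"yaw":0.5},{"claw":0,"tx":0,"ty":0,"tz":0.0001,"yaw":0.5}]'
python3 -c "
from h import *
print(bot.observe()['ft_torque'])"
python3 -m pendant '[{"claw":0,"tx":0,"ty":0,"tz":0,"yaw":0.5},{"claw":0,"tx":0,"ty":0,"tz":0.0001,"yaw":0.5},{"claw":0,"tx":0,"ty":0,"tz":0,"yaw":0.5},{"claw":0,"tx":0,"ty":0,"tz":0.0001,"yaw":0.5},{"claw":0,"tx":0,"ty":0,"tz":0,"yaw":0.5}]'
python3 -c "
from h import *
print(bot.observe()['ft_torque'])"
```

```text
time: 14.1
tool_pos: [523.1, 60.2, 39.4]
eef_rot: [180.0, 0.0, -168.1]
wrist_force: [0.4, 5.3, 1.1]
opening: 10.7
finger_force: 40.0
[ 1.02235692 -0.05551754  0.08821326]
time: 14.52
tool_pos: [523.0, 61.1, 39.1]
eef_rot: [179.9, 0.0, 179.3]
wrist_force: [-0.3, 11.6, 3.2]
opening: 10.8
finger_force: 40.0
[2.21672755 0.07517585 0.14326198]
time: 14.93
tool_pos: [523.2, 61.9, 38.9]
eef_rot: [179.9, 0.0, 166.8]
wrist_force: [0.2, 18.3, 0.5]
opening: 10.6
finger_force: 40.0
[ 3.13486007 -0.04585168  0.16589024]
```

```bash
python3 -m pendant '[{"claw":0,"tx":0.0003,"ty":0.0012,"tz":0,"yaw":0},{"claw":0,"tx":0.0003,"ty":0.0012,"tz":0,"yaw":0},{"claw":0,"tx":0,"ty":0,"tz":0,"yaw":0},{"claw":0,"tx":0,"ty":0.0002,"tz":0.0001,"yaw":0.5},{"claw":0,"tx":0,"ty":0.0002,"tz":0,"yaw":0.5}]'
python3 -c "
from h import *
print(bot.observe()['ft_torque'])"
python3 -m pendant '[{"claw":0,"tx":0,"ty":0.0002,"tz":0.0001,"yaw":0.5},{"claw":0,"tx":0,"ty":0.0002,"tz":0,"yaw":0.5},{"claw":0,"tx":0,"ty":0.0002,"tz":0.0001,"yaw":0.5},{"claw":0,"tx":0,"ty":0,"tz":0,"yaw":0},{"claw":0,"tx":0,"ty":0,"tz":0,"yaw":0}]' 50
python3 -c "
from h import *
print(bot.observe()['ft_torque'])"
```

```text
time: 15.35
tool_pos: [523.2, 62.7, 38.8]
eef_rot: [180.0, 0.0, 161.9]
wrist_force: [2.0, 2.1, 0.9]
opening: 10.9
finger_force: 40.0
[ 0.28801411 -0.19822064  0.11586692]
time: 15.77
tool_pos: [523.4, 63.3, 38.6]
eef_rot: [180.0, 0.0, 154.5]
wrist_force: [0.5, -0.1, 3.2]
opening: 10.8
finger_force: 50.0
[ 0.04510905 -0.2445497  -0.06615878]
```

```bash
python3 -m pendant '[{"claw":0,"tx":0,"ty":0.0002,"tz":0.0001,"yaw":0.4},{"claw":0,"tx":0,"ty":0.0001,"tz":0,"yaw":0.4},{"claw":0,"tx":0,"ty":0.0002,"tz":0.0001,"yaw":0.4},{"claw":0,"tx":0,"ty":0,"tz":0,"yaw":0},{"claw":0,"tx":0,"ty":0,"tz":0,"yaw":0}]' 60
python3 -c "
from h import *
print(bot.observe()['ft_torque'])"
python3 -m pendant '[{"claw":0,"tx":0,"ty":0.0001,"tz":0.0001,"yaw":0.3},{"claw":0,"tx":0,"ty":0.0001,"tz":0,"yaw":0.3},{"claw":0,"tx":0,"ty":0.0001,"tz":0,"yaw":0.3},{"claw":0,"tx":0,"ty":0,"tz":0,"yaw":0},{"claw":0,"tx":0,"ty":0,"tz":0,"yaw":0}]'
python3 -c "
from h import *
print(bot.observe()['ft_torque'])"
```

```text
time: 16.18
tool_pos: [523.7, 63.7, 38.5]
eef_rot: [180.0, 0.0, 148.6]
wrist_force: [1.3, 0.0, 4.5]
opening: 10.3
finger_force: 60.0
[-0.14717221 -0.26386764 -0.13346874]
time: 16.6
tool_pos: [523.9, 64.0, 38.4]
eef_rot: [180.0, 0.1, 144.1]
wrist_force: [1.8, -0.2, 6.5]
opening: 10.4
finger_force: 60.0
[-0.1049867  -0.16589717 -0.0242225 ]
```

```bash
python3 -m pendant '[{"claw":0,"tx":0,"ty":0.0001,"tz":0,"yaw":0.3},{"claw":0,"tx":0,"ty":0.0001,"tz":0,"yaw":0.3},{"claw":0,"tx":0,"ty":0.0001,"tz":0,"yaw":0.3},{"claw":0,"tx":0,"ty":0,"tz":0,"yaw":0},{"claw":0,"tx":0,"ty":0,"tz":0,"yaw":0}]'
python3 -c "
from h import *
print(bot.observe()['ft_torque'])"
```

```text
time: 17.02
tool_pos: [524.1, 64.3, 38.4]
eef_rot: [180.0, 0.0, 139.6]
wrist_force: [2.3, -0.0, 5.1]
opening: 10.6
finger_force: 60.0
[-0.09802906 -0.28614842  0.01676517]
```

```bash
python3 -m pendant '[{"claw":0,"tx":0,"ty":0.0001,"tz":0,"yaw":0.3},{"claw":0,"tx":0,"ty":0.0001,"tz":0,"yaw":0.3},{"claw":0,"tx":0,"ty":0.0001,"tz":0,"yaw":0.3},{"claw":0,"tx":0,"ty":0,"tz":0,"yaw":0},{"claw":0,"tx":0,"ty":0,"tz":0,"yaw":0}]'
python3 -c "
from h import *
print(bot.observe()['ft_torque'])"
```

```text
time: 17.43
tool_pos: [524.3, 64.5, 38.4]
eef_rot: [180.0, 0.1, 135.1]
wrist_force: [1.9, 0.1, 6.4]
opening: 10.6
finger_force: 60.0
[-0.07954836 -0.23090491  0.13254879]
```

```bash
python3 -m pendant '[{"claw":0,"tx":0,"ty":0.0001,"tz":0,"yaw":0.3},{"claw":0,"tx":0,"ty":0.0001,"tz":0,"yaw":0.3},{"claw":0,"tx":0,"ty":0.0001,"tz":0,"yaw":0.3},{"claw":0,"tx":0,"ty":0,"tz":0,"yaw":0},{"claw":0,"tx":0,"ty":0,"tz":0,"yaw":0}]'
python3 -c "
from h import *
print(bot.observe()['ft_torque'])"
```

```text
time: 17.85
tool_pos: [524.6, 64.8, 38.4]
eef_rot: [180.0, 0.0, 130.6]
wrist_force: [1.0, 0.1, 6.2]
opening: 10.8
finger_force: 60.0
[ 0.07689618 -0.28492471  0.1889771 ]
```

```bash
python3 -m pendant '[{"claw":0,"tx":0,"ty":0.0001,"tz":0,"yaw":0.3},{"claw":0,"tx":0,"ty":0.0001,"tz":0,"yaw":0.3},{"claw":0,"tx":0,"ty":0,"tz":0,"yaw":0},{"claw":0,"tx":0,"ty":0,"tz":0,"yaw":0},{"claw":0,"tx":0,"ty":0,"tz":0,"yaw":0}]'
python3 -c "
from h import *
print(bot.observe()['ft_torque'])"
```

```text
time: 18.27
tool_pos: [524.8, 64.9, 38.4]
eef_rot: [179.9, 0.0, 127.6]
wrist_force: [2.6, 0.1, 4.8]
opening: 10.8
finger_force: 60.0
[-0.00137063 -0.30596581  0.18157105]
```

```bash
python3 -m pendant '[{"claw":0,"tx":0,"ty":0.0001,"tz":0,"yaw":0.3},{"claw":0,"tx":0,"ty":0,"tz":0,"yaw":0.3},{"claw":0,"tx":0,"ty":0,"tz":0,"yaw":0},{"claw":0,"tx":0,"ty":0,"tz":0,"yaw":0},{"claw":0,"tx":0,"ty":0,"tz":0,"yaw":0}]'
python3 -c "
from h import *
print(bot.observe()['ft_torque'])"
```

```text
time: 18.68
tool_pos: [524.9, 64.9, 38.4]
eef_rot: [180.0, 0.1, 124.7]
wrist_force: [1.0, 0.2, 5.4]
opening: 10.7
finger_force: 60.6
[ 0.035273   -0.27437195  1.00721884]
```

```bash
python3 -m pendant '[{"claw":0,"tx":0,"ty":0.0001,"tz":0,"yaw":0.3},{"claw":0,"tx":0,"ty":0,"tz":0,"yaw":0.3},{"claw":0,"tx":0,"ty":0,"tz":0,"yaw":0},{"claw":0,"tx":0,"ty":0,"tz":0,"yaw":0},{"claw":0,"tx":0,"ty":0,"tz":0,"yaw":0}]'
python3 -c "
from h import *
print(bot.observe()['ft_torque'])
b,_=camera('side')
cv2.imwrite('pics/c5.png',cv2.resize(b[130:260,220:360],None,fx=4.5,fy=4.5,interpolation=cv2.INTER_CUBIC)[...,::-1])"
```

```text
time: 19.1
tool_pos: [524.9, 64.9, 38.4]
eef_rot: [180.0, 0.1, 121.8]
wrist_force: [1.5, 0.3, 5.4]
opening: 11.1
finger_force: 62.8
[ 0.0312408  -0.21135561  1.30867088]
```

View pics/c5.png

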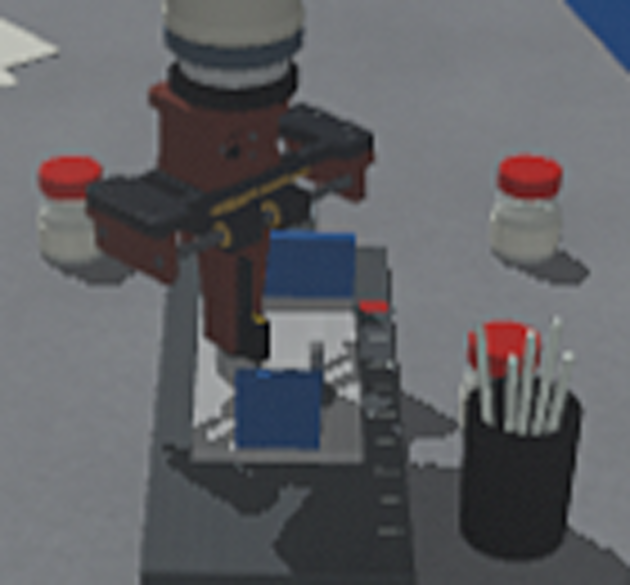

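The torque rose steeply to 1.3 N m, so the knob is at its firm stop with the wing gripped at (245,335). I let go and lift.

```bash
python3 -m pendant '[{"claw":45,"tx":0,"ty":0,"tz":0,"yaw":0},{"claw":45,"tx":0,"ty":0,"tz":0,"yaw":0},{"claw":45,"tx":0,"ty":0,"tz":0,"yaw":0},{"claw":45,"tx":0,"ty":0,"tz":0,"yaw":0},{"claw":45,"tx":0,"ty":0,"tz":0,"yaw":0}]'
python3 -m pendant '[{"claw":45,"tx":0,"ty":0,"tz":-0.01,"yaw":0},{"claw":45,"tx":0,"ty":0,"tz":-0.02,"yaw":0},{"claw":45,"tx":0,"ty":0,"tz":-0.03,"yaw":0},{"claw":45,"tx":0,"ty":0,"tz":-0.04,"yaw":0},{"claw":45,"tx":0,"ty":0,"tz":-0.04,"yaw":0}]'
python3 -m pendant '[{"claw":45,"tx":0.04,"ty":0,"tz":-0.01,"yaw":0},{"claw":45,"tx":0.04,"ty":0,"tz":0,"yaw":0},{"claw":45,"tx":0.04,"ty":0,"tz":0,"yaw":0},{"claw":45,"tx":0.04,"ty":0,"tz":0,"yaw":0},{"claw":45,"tx":0.04,"ty":0,"tz":0,"yaw":0}]'
python3 -m pendant '[{"claw":45,"tx":0,"ty":0.04,"tz":0,"yaw":0},{"claw":45,"tx":0,"ty":0.04,"tz":0,"yaw":0},{"claw":45,"tx":0,"ty":0.04,"tz":0,"yaw":0},{"claw":45,"tx":0,"ty":0,"tz":0,"yaw":0},{"claw":45,"tx":0,"ty":0,"tz":0,"yaw":0}]'
python3 -c "
from h import *
b,_=camera('side');a,_=camera('top')
C=np.zeros((500,800,3),np.uint8)
C[:, :400]=cv2.resize(b[140:265,235:335],(400,500),interpolation=cv2.INTER_CUBIC)
C[:300,400:]=cv2.resize(a[80:240,120:333],(400,300),interpolation=cv2.INTER_CUBIC)
cv2.imwrite('pics/c6.png',C[...,::-1])"
```

```text
time: 19.57
tool_pos: [523.8, 64.9, 37.8]
eef_rot: [-179.9, -0.0, 121.5]
wrist_force: [0.3, -0.4, -0.4]
opening: 38.4
finger_force: 0.0
time: 19.98
tool_pos: [523.2, 64.9, 179.5]
eef_rot: [-179.9, -0.1, 121.5]
wrist_force: [0.6, 0.1, -1.1]
opening: 39.4
finger_force: 0.0
time: 20.4
tool_pos: [418.7, 236.8, 189.1]
eef_rot: [179.9, 0.0, 121.4]
wrist_force: [1.2, 1.1, 0.1]
opening: 39.6
finger_force: 0.0
time: 20.82
tool_pos: [523.1, 299.0, 188.1]
eef_rot: [180.0, 0.0, 121.5]
wrist_force: [-1.3, -0.7, -0.1]
opening: 39.7
finger_force: 0.0
```

View pics/c6.png

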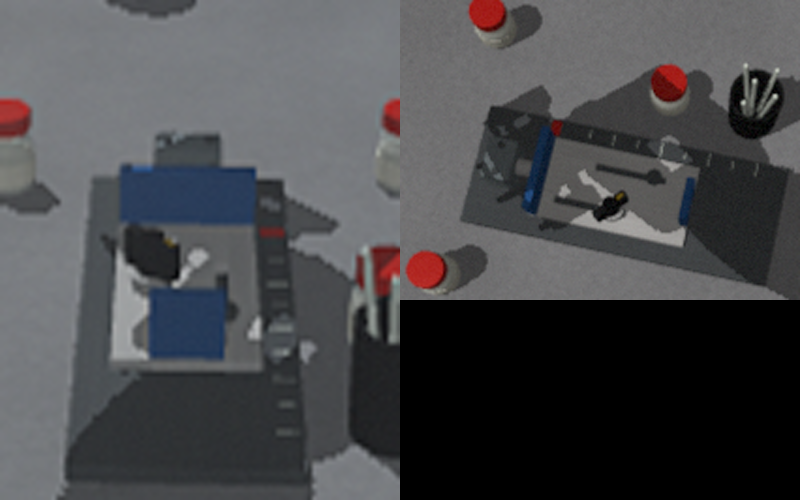

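The fence wall rests on the barrel at about (530,168). The wing now lies along (600,215)–(622,197), turned about 71° clockwise, and the jars and cup look undisturbed. I hand in.

```bash
python3 -c "
from rig import bot
print(bot.hand_in())"
```

```text
the job is handed in; nothing more can be done
None
```

The fence is home against the stop's barrel and stayed below 20 N throughout. The wing knob is turned clockwise to its firm stop (about 1.3 N m) and released, the jars and the cup look undisturbed in the last picture, and the job was handed in at about 21 s.

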